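# Slide the flush insulating plate to an overhang and fit it in the holder

## Task

A thin, brittle insulating plate lies flush in the channel of the aluminium fixture, where no finger can get at its edges: press on its top only as hard as it takes to drag it, and slide it out of the channel's open end until a good third of it overhangs, still lying flat. Then pinch the overhanging end by its two long edges, lift the plate off the fixture and gently slide its other end into the slot of the grey holder until it is fully home against the stop, and let go. Never drop the plate, and leave the other things where they are.

Things in the scene. Friction and masses are not known exactly. Their poses are not given: they have to be found in the camera images.
- plate: thin dark brown insulating plate, 110 x 52 x 4 mm (x, y, z), about 80 g, brass eyelets flush along its long edges; origin at the centre of its underside, x lengthwise, z up; alike both ways round. Brittle: a press of over 18 N onto the fixture or a push of over 25 N into the holder breaks it. Starts near the channel's closed end. Fingers grip it better (friction about 0.9) than the fixture (0.15)
- fixture: fixed aluminium block, 124 (x) x 84 (y) x 50 mm high, feet 100 mm wide; origin at the centre of its underside. Channel along its top 55 mm wide, 4 mm deep, open at its -x end, walled at +x; rails and wall are flush with the plate. The floor is stiffly sprung (yields 1 or 2 mm). A spring plunger in the +y rail clamps the plate sideways: a light touch slips over it, 10 to 14 N takes it along
- channel_end (a point): middle of the channel floor's edge at the open end of the fixture, 46 mm above the bench; -x points out of the channel. The bench below it is clear
- holder: grey slotted holder fixed to the bench, 80 (x) x 80 (y) x 60 mm high, dark foot 90 x 96 mm; origin at the centre of its underside. Slot for the plate lying flat, lengthwise: floor 46 mm above the bench, 9 mm high, 57 mm wide, 64 mm deep, mouth in its -x face, between dark flared lips standing 13 mm out from the mouth all round. The home plate stands 46 mm out of the mouth, 33 mm out of the lips
- slot_mouth (a point): middle of the slot floor's edge at the mouth, 46 mm above the bench; +x points into the slot
- slot_stop (a point): middle of the slot's back stop at the floor, 64 mm in from the mouth; same axes
- transformer: bystander: small blue-grey block transformer, 44 x 44 x 36 mm, between the fixture and the holder; origin at the centre of its underside
- relay: bystander: small cream relay, 16 x 30 x 20 mm; origin at the centre of its underside
- masking: bystander: roll of masking tape lying flat, 54 mm across, 18 mm high; origin at the centre of its underside
- spool: bystander: spool of solder wire standing, 53 x 69 x 50 mm; origin at the centre of its underside
Things that resemble listed ones, but are neither listed nor needed, are in the scene too. What is shaped like the fixture but brown is not meant. What is shaped like the holder but yellow is not meant.

How it is judged:
By the outcome, as a careful person would: the job done as asked, in the order asked, and still so for the second after the job is handed in, with the robot touching nothing.
It also fails if it takes over 59 s, if anything falls off the work surface, if the arm or the gripper's body presses on something with over 40 N, if the wrist force passes 120 N, or if a joint passes its speed limit or range.

## Robot

A 6-joint arm with a two-finger parallel gripper is mounted at the origin on a cart in front of the work surface, level with it; the furniture and walls round the work are solid. World frame = base frame: x ahead of the robot, y to its left, z up, the work surface at z = 0. Lengths are in m, angles in rad, forces in N, time in s.
With the tool pointing down it reaches from about 0.35 to 0.975 m from the base axis. Payload 4.9 kg.
Tool frame: the origin (TCP) lies midway between the tips of the shut fingers; the grasp point (between the pads) lies 19 mm behind it; z points along the fingers, y is the line along which they close (so a half turn about z gives the same grasp; the last joint's range is limited). The gripper opens to 85 mm and grips with 20 to 120 N. Pads are 22 mm wide; open, the fingers measure 114 mm over their backs; the gripper's body (76 mm by 85 mm) begins 54 mm behind the grasp point. The pads swing forward as they close: fully open they stand 13 mm farther back than shut.
Start: joints at [0.998, 0.053, 1.613, -0, 1.476, -0.119], TCP at [0.274, 0.562, 0.196] pointing down, gripper open.
Joint ranges: [-3.01, 3.01], [-1.01, 2.22], [0.06, 2.58], [-1.02, 4.17], [0.09, 2.62], [-3.14, 3.14]. Speed limits (rad/s): [2.57, 2.57, 3.14, 3.14, 3.14, 3.14].

## Interface

Orientations are given as a unit quaternion [w, x, y, z].
In Python, from plant import state, grab_frame, job_done, cut_out, place_of gives the robot as it stands.
- The arm moves only by the tool jog_arm, never from a script. Its argument "motion" is text: rows parted by semicolons, each of 7 numbers parted by spaces: the opening in per cent of the stroke, from 0 (shut) to 100 (fully open), then the shift along the tool's x, y, z as a fraction of full scale, then the turn, a rotation vector about the tool's x, y, z as a fraction of full scale. A call has exactly 5 rows; each row is the pose to reach, as a shift and turn from the pose commanded when the call began, along the tool's axes at that moment; what a row does not reach only later rows make up. Full scale, the value 1, is 50 cm for a shift and 1.5 rad for a turn. A row lasts 1/8 s, in which the tool goes at most 62.5 mm and 10.7 degrees, less where a joint would pass 70% of its speed; a pose out of reach is approached as far as the arm can. A call with a number of a shift or a turn outside -1 to 1 is refused whole. A call with a gripper value outside its range is refused whole. The fingers move at their own pace and stop on an object; the grip force is fixed at half the most. Time passes only in rows, so rows that repeat a pose let the fingers close, or fill a call up. It gives the time, the measured TCP pose, the force, the opening and the grip force at its end, in the units of the state.
- state(): the state, without advancing time (a new reading comes with each control period).
- grab_frame(name): name is "scene" or "top" or "wrist"; returns a dict with "color" (420x560x3 uint8, red, green, blue), "range_z" (420x560 float32, m along the optical axis (not along the pixel's ray), 0 where there is no reading), "intrinsics" (3x3 intrinsics, pixels), "world_from_camera" (4x4, takes a point from camera to world coordinates). Camera axes: x right, y up, looking along -z (the intrinsics and any distortion apply to the point x, -y, -z); pixel columns grow to the right and rows downward; lengths in m; the calibration is good to about 2 mm. A picture is of the moment at which its call begins.
- job_done(): hands the job in; it is judged then, once.
Trained networks look in the newest picture that a camera, given by its name, has taken for a name from the list of things; names that differ only in an ending like _2 or _b are one class to them, and where a whole thing is asked for, a point or a joint stands for the part that bears it (a point fixed in the world has none). Each returns a list of dicts, best first, with "p" (0 to 1); they miss things now and then, are a little off and sometimes report something else, mostly with a low value. They report only what shows in the picture. A call takes as long as a camera call. They do not tell look-alikes from the thing itself.
- cut_out(camera, thing): "pixels" (420x560 bool, what is visible of it).
- place_of(camera, thing): "at" ([x, y, z] in m, in world coordinates, good to about 4 mm: a listed point, or the origin of a listed thing).
The state is a dict: "time": time; "joint_pos": joint angles; "joint_vel": joint speeds; "joint_efforts": joint torques, N m; "tool_pos": TCP position; "tool_rot": TCP orientation; "contact_force": force on the tool from outside, world axes, zero at the start; "ft_torque": the same for the moment, N m; "gripper_width": opening from 0.0 (shut) to 1.0 (fully open); "grasp_force": force on a finger pad.
Only numpy, scipy, OpenCV 4.12 (cv2) and the standard library are available. Lean on these libraries where they do the work, as an engineer would, in place of code of your own. Each camera call takes 0.05 s, during which the arm holds its last target. There are 200 camera calls.

## Working session

There is one attempt and no reset: what is moved stays moved. The work goes in short steps, Python scripts to look and compute and a tool call to move; the robot and the scene stay as the last step left them, time stands still between calls to the robot, and variables do not carry over. Pictures are saved under pics/ and viewed, at most 11 in all, crops included, and the job is handed in when it is done.

Besides the shell and the picture viewer there is one more tool, called as name(argument=value, ...) on one line, values as JSON. jog_arm: Moves the arm, as the interface text tells. Shift numbers are shares of 50 cm and turn numbers shares of 1.5 rad, none past 1 either way. Its arguments: {"type":"object","properties":{"motion":{"type":"string"}},"required":["motion"]}

```bash
mkdir -p pics; ls; cat > h.py <<'E'
import numpy as np, cv2
from plant import *
def pts(f):
    K=f["intrinsics"];z=f["range_z"];v,u=np.mgrid[:z.shape[0],:z.shape[1]]
    c=np.stack([(u-K[0,2])/K[0,0]*z,-(v-K[1,2])/K[1,1]*z,-z,np.ones_like(z)],-1)
    return (c@f["world_from_camera"].T)[...,:3]
def save(n,c): cv2.imwrite("pics/"+n+".png",c[...,::-1])
E
python3 - <<'E'
from h import *
print(state())
ims=[]
for c in("scene","top"):
    f=grab_frame(c); save(c,f["color"]); np.savez(c+".npz",**f)
    print(c,f["intrinsics"].round(1).tolist(),f["world_from_camera"].round(3).tolist())
    for t in "plate fixture channel_end holder slot_mouth slot_stop transformer relay masking spool".split():
        print(t,[(np.round(d["at"],3).tolist(),round(d["p"],2)) for d in place_of(c,t)][:3])
E
```

```text
pics
{'time': 0.0, 'joint_pos': array([ 9.98005299e-01,  5.33734970e-02,  1.61430812e+00,  3.67163420e-06,
        1.47600367e+00, -1.19017009e-01]), 'joint_vel': array([-0.00174506,  0.0016731 ,  0.00046875,  0.00045638,  0.00033671,
        0.00135696]), 'joint_efforts': array([-7.05626808e-04, -3.93704939e+01, -3.70164692e+01, -2.62115946e-04,
        7.37747789e-03,  9.30862001e-06]), 'tool_pos': array([0.27359949, 0.56114989, 0.19464435]), 'tool_rot': array([-3.56470135e-04,  2.24945458e-01,  9.74370795e-01, -9.83723481e-04]), 'contact_force': array([-0.57390543,  0.22303143,  0.24348428]), 'ft_torque': array([ 0.01335762, -0.01551841, -0.04141988]), 'grasp_force': 0.0, 'gripper_width': 0.9992880889781213}
scene [[485.2, 0.0, 282.8], [0.0, 485.2, 207.2], [0.0, 0.0, 1.0]] [[0.87, 0.27, -0.413, -0.047], [-0.493, 0.485, -0.722, -1.118], [0.005, 0.832, 0.555, 0.893], [0.0, 0.0, 0.0, 1.0]]
plate [([0.625, 0.217, 0.048], 0.62)]
fixture [([0.773, -0.278, -0.0], 0.96), ([0.619, 0.226, 0.001], 0.85)]
channel_end [([0.713, -0.26, 0.045], 0.82), ([0.559, 0.246, 0.046], 0.79)]
holder [([0.5
[... 518 characters left out ...]
 [-1.0, 0.021, 0.006, -0.029], [0.007, 0.045, 0.999, 1.215], [0.0, 0.0, 0.0, 1.0]]
plate [([0.618, 0.221, 0.046], 0.7)]
fixture [([0.62, 0.224, 0.0], 0.97), ([0.772, -0.272, -0.001], 0.82)]
channel_end [([0.564, 0.242, 0.045], 0.85), ([0.714, -0.263, 0.044], 0.63), ([0.62, 0.22, 0.048], 0.54)]
holder [([0.585, -0.195, -0.003], 0.83), ([0.354, -0.349, 0.0], 0.78)]
slot_mouth [([0.544, -0.187, 0.044], 0.81), ([0.31, -0.343, 0.044], 0.71)]
slot_stop [([0.609, -0.205, 0.045], 0.95)]
transformer [([0.66, 0.006, 0.0], 0.72)]
relay [([0.61, -0.203, 0.045], 0.62), ([0.51, -0.006, 0.001], 0.47), ([0.662, 0.009, 0.0], 0.21)]
masking [([0.605, 0.347, 0.0], 0.71)]
spool [([0.503, -0.398, -0.003], 0.72)]
```

```bash
python3 - <<'E'
from h import *
a=np.load("top.npz")
save("t2",cv2.resize(a["color"],(784,588),interpolation=cv2.INTER_CUBIC))
P=pts(a)
for n,c,zr in(("fix",(0.62,0.222),(.04,.056)),("holder",(.586,-.196),(.053,.066))):
    m=(np.hypot(P[...,0]-c[0],P[...,1]-c[1])<.085)&(P[...,2]>zr[0])&(P[...,2]<zr[1])
    q=P[m][:,:2].astype(np.float32); r=cv2.minAreaRect(q); print(n,m.sum(),r,np.median(P[m][:,2]))
    print(cv2.boxPoints(r).round(4).tolist())
for t in("plate","fixture","holder"):
  for d in cut_out("top",t)[:2]:
    m=d["pixels"]; vu=np.argwhere(m)
    print(t,d["p"],vu.mean(0),P[m].mean(0), cv2.minAreaRect(P[m&(P[...,2]>.04)][:,:2].astype(np.float32)))
E
```

```text
fix 1810 ((0.6215490102767944, 0.22729583084583282), (0.0863102525472641, 0.12373583018779755), 72.80493927001953) 0.04958895392797369
[[0.5497000217437744, 0.20440000295639038], [0.667900025844574, 0.16779999434947968], [0.6934000253677368, 0.2502000033855438], [0.5752000212669373, 0.28679999709129333]]
holder 787 ((0.5786834955215454, -0.1952107548713684), (0.08032841235399246, 0.09327530860900879), 79.06763458251953) 0.05909537645296137
[[0.5253000259399414, -0.22579999268054962], [0.6169000267982483, -0.2434999942779541], [0.632099986076355, -0.16459999978542328], [0.5404999852180481, -0.1468999981880188]]
plate 0.9 [177.62811565 175.66799601] [0.6231406  0.22409953 0.05326647] ((0.5871938467025757, 0.10352872312068939), (0.30833297967910767, 0.11361716687679291), 73.3624267578125)
plate 0.61 [184.16544118 130.33088235] [0.60885269 0.34404496 0.01426057] ((0.0, 0.0), (0.0, 0.0), 0.0)
fixture 0.94 [122.45414419 380.57233938] [ 0.76882581 -0.26686052  0.04852578] ((0.6468754410743713, -0.1933937966823578), (0.11691506952047348, 0.4368678033351898), 58.29306411743164)
fixture 0.77 [182.40913921 178.15090329] [0.611916   0.21805454 0.05006025] ((0.5880032777786255, 0.1128559559583664), (0.32441985607147217, 0.12216807156801224), 74.57072448730469)
holder 0.73 [198.98604946 348.21116043] [ 0.58116759 -0.19115112  0.04724408] ((0.5677947998046875, -0.132402241230011), (0.11065409332513809, 0.23186662793159485), 10.776053428649902)
holder 0.6 [296.6691042  409.62949421] [ 0.35050166 -0.34131288  0.04813016] ((0.38939377665519714, -0.2016640603542328), (0.38956141471862793, 0.09803624451160431), 73.48237609863281)
```

View pics/t2.png

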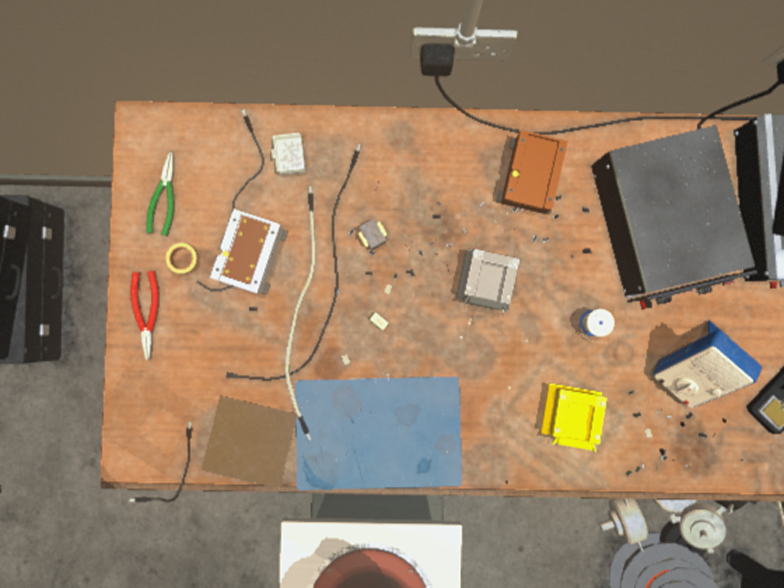

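View pics/scene.png

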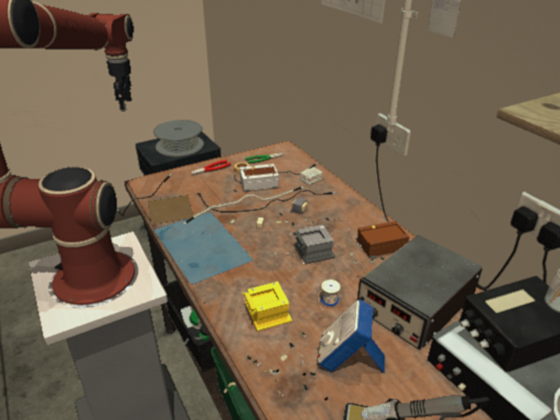

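The silver fixture at enlarged-top pixel (247,250) holds the plate. The brown one at (533,172) is the look-alike. The grey holder is at (490,278) and the yellow one at (573,417) is not meant. The fixture's open end faces down-left, towards the robot, and the holder's mouth faces down. I'll move above the fixture with the fingers shut and check close by.

jog_arm(motion="0 -0.12 -0.04 0 0 0 -0.05; 0 -0.24 -0.08 0 0 0 -0.105; 0 -0.36 -0.12 0 0 0 -0.105; 0 -0.48 -0.16 0 0 0 -0.105; 0 -0.59 -0.19 0 0 0 -0.105")

```text
time: 1.88
tool_pos: [0.4988, 0.3454, 0.1962]
tool_rot: [0.0, 0.148, 0.989, 0.0]
contact_force: [1.7, 1.0, 0.5]
gripper_width: 0.002
grasp_force: 0.0
```

```bash
cat >> h.py <<'E'
from scipy.spatial.transform import Rotation as R
def go(p,yawdeg,s=None):
    "shift/turn numbers to TCP p, pointing down with tool y at yawdeg"
    s=s or state(); w,x,y,z=s["tool_rot"]; r=R.from_quat([x,y,z,w])
    a=np.radians(yawdeg); ty=np.array([np.cos(a),np.sin(a),0]); tz=np.array([0,0,-1.]); 
    t=R.from_matrix(np.stack([np.cross(ty,tz),ty,tz],1))
    d=r.inv().apply(np.array(p)-s["tool_pos"])
    print("t",s["time"],"shift",(d/.5).round(4),"turn",((r.inv()*t).as_rotvec()/1.5).round(4),"F",s["contact_force"].round(1))
E
python3 - <<'E'
from h import *
go((.62,.225,.2),73)
E
```

```text
t 1.875 shift [-0.3022 -0.1595 -0.0075] turn [0.0004 0.0003 0.0001] F [1.7 1.  0.5]
```

jog_arm(motion="0 -0.1 -0.05 0 0 0 0; 0 -0.2 -0.11 0 0 0 0; 0 -0.3 -0.16 0 0 0 0; 0 -0.3 -0.16 0 0 0 0; 0 -0.3 -0.16 0 0 0 0")

```text
time: 2.5
tool_pos: [0.6173, 0.2268, 0.1957]
tool_rot: [-0.0, 0.148, 0.989, 0.0]
contact_force: [-0.8, -0.6, 0.5]
gripper_width: 0.001
grasp_force: 0.0
```

```bash
python3 - <<'E'
from h import *
f=grab_frame("wrist"); save("w1",f["color"]); np.savez("w1.npz",**f); print(f["world_from_camera"].round(3))
for t in "plate fixture channel_end".split():
    print(t,[(np.round(d["at"],4).tolist(),round(d["p"],2)) for d in place_of("wrist",t)][:3])
P=pts(f)
for d in cut_out("wrist","plate")[:1]:
    m=d["pixels"]; q=P[m&(P[...,2]>.04)&(P[...,2]<.06)]; r=cv2.minAreaRect(q[:,:2].astype(np.float32)); print(r,cv2.boxPoints(r).round(4).tolist(),q[:,2].mean())
m=(P[...,2]>.043)&(P[...,2]<.056)&(np.hypot(P[...,0]-.62,P[...,1]-.225)<.09)
r=cv2.minAreaRect(P[m][:,:2].astype(np.float32)); print(r,cv2.boxPoints(r).round(4).tolist())
go((.62,.225,.1),73)
E
```

```text
[[ 0.292 -0.908 -0.3    0.539]
 [ 0.956  0.278  0.092  0.25 ]
 [-0.    -0.314  0.949  0.373]
 [ 0.     0.     0.     1.   ]]
plate [([0.6215, 0.2262, 0.0484], 0.86)]
fixture []
channel_end [([0.5603, 0.2388, 0.0474], 0.93)]
((0.6212407350540161, 0.22299717366695404), (0.05317173898220062, 0.11191254109144211), 73.01555633544922) [[0.5600000023841858, 0.21389999985694885], [0.6669999957084656, 0.18119999766349792], [0.6825000047683716, 0.2320999950170517], [0.5755000114440918, 0.2648000121116638]] 0.04939029444542351
((0.6193623542785645, 0.2249910533428192), (0.08435316383838654, 0.12441225349903107), 72.99531555175781) [[0.5475000143051147, 0.2029000073671341], [0.6664999723434448, 0.1665000021457672], [0.6912000179290771, 0.24709999561309814], [0.5722000002861023, 0.28349998593330383]]
t 2.75 shift [-0.0076 -0.0035  0.1921] turn [0.0001 0.0001 0.0014] F [ 0.8 -0.1  0.8]
```

View pics/w1.png

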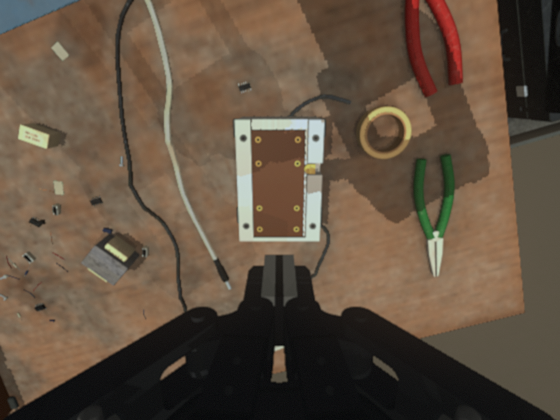

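The picture shows the silver fixture with the brown plate at about (278,184). The plunger is in the right rail at (313,170). The bare strip at the top (y 120–130) should be the open channel end. I'll confirm that in one crop.

```bash
python3 - <<'E'
from h import *
a=np.load("w1.npz"); c=a["color"][105:255,215:345]
save("crop1",cv2.resize(c,None,fx=4,fy=4,interpolation=cv2.INTER_CUBIC))
P=pts(a)
for v in(121,123,125,127,129,133,234,237,239,241): print(v,P[v,270:290].mean(0).round(4))
E
```

```text
121 [0.5622 0.2432 0.0454]
123 [0.5639 0.2426 0.0454]
125 [0.5643 0.2423 0.0619]
127 [0.5675 0.2415 0.0453]
129 [0.5675 0.2411 0.0631]
133 [0.5725 0.24   0.0494]
234 [0.6718 0.2097 0.0495]
237 [0.6751 0.2087 0.0495]
239 [0.6772 0.2081 0.0497]
241 [ 7.012e-01  2.008e-01 -5.000e-04]
```

View pics/crop1.png

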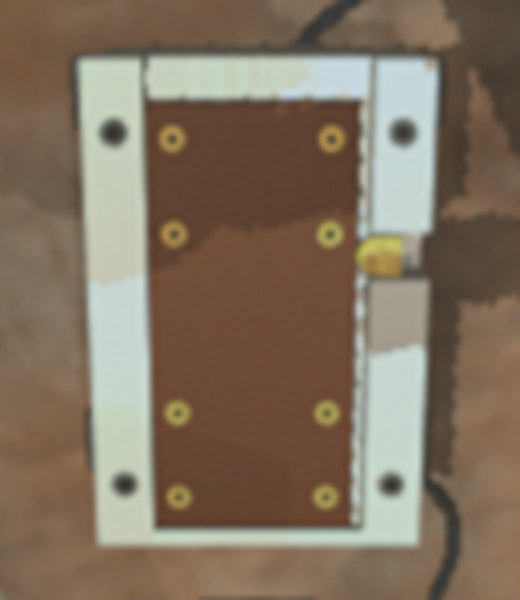

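The crop confirms it: the bare strip at the top (depth z≈0.045) is the channel floor at the open end, and the plate is brown in the aluminium fixture with the plunger in the +y rail. The plate has to travel about 53 mm. I'll go to the press point 20 mm on the wall side of the plate's middle.

```bash
python3 - <<'E'
from h import *
go((.6405,.218,.058),73)
E
```

```text
t 2.75 shift [-0.0509 -0.005   0.2761] turn [0.0001 0.0001 0.0014] F [ 0.8 -0.1  0.8]
```

jog_arm(motion="0 -0.05 -0.005 0.1 0 0 0; 0 -0.05 -0.005 0.2 0 0 0; 0 -0.05 -0.005 0.25 0 0 0; 0 -0.05 -0.005 0.272 0 0 0; 0 -0.05 -0.005 0.272 0 0 0")

```text
time: 3.38
tool_pos: [0.6404, 0.2175, 0.0599]
tool_rot: [-0.0, 0.147, 0.989, -0.0]
contact_force: [-0.6, 0.2, -0.3]
gripper_width: -0.003
grasp_force: 0.0
```

jog_arm(motion="0 0 0 0.008 0 0 0; 0 0 0 0.013 0 0 0; 0 0 0 0.016 0 0 0; 0 0 0 0.018 0 0 0; 0 0 0 0.018 0 0 0")

```text
time: 4.0
tool_pos: [0.6407, 0.217, 0.0509]
tool_rot: [-0.0, 0.148, 0.989, -0.0]
contact_force: [0.1, -0.2, 0.1]
gripper_width: 0.003
grasp_force: 0.0
```

jog_arm(motion="0 0 0 0.0005 0 0 0; 0 0 0 0.001 0 0 0; 0 0 0 0.0015 0 0 0; 0 0 0 0.002 0 0 0; 0 0 0 0.002 0 0 0")

```text
time: 4.62
tool_pos: [0.6407, 0.217, 0.0499]
tool_rot: [-0.0, 0.148, 0.989, -0.0]
contact_force: [0.3, 0.2, -0.6]
gripper_width: -0.001
grasp_force: 0.0
```

jog_arm(motion="0 0 0 0.0004 0 0 0; 0 0 0 0.0008 0 0 0; 0 0 0 0.0012 0 0 0; 0 0 0 0.0014 0 0 0; 0 0 0 0.0014 0 0 0")

```text
time: 5.25
tool_pos: [0.6407, 0.217, 0.0492]
tool_rot: [-0.0, 0.148, 0.989, 0.0]
contact_force: [0.5, -0.4, 0.3]
gripper_width: 0.004
grasp_force: 0.0
```

jog_arm(motion="0 0 0 0.0004 0 0 0; 0 0 0 0.0008 0 0 0; 0 0 0 0.0012 0 0 0; 0 0 0 0.0014 0 0 0; 0 0 0 0.0014 0 0 0")

```text
time: 5.88
tool_pos: [0.6407, 0.217, 0.0485]
tool_rot: [-0.0, 0.148, 0.989, -0.0]
contact_force: [-0.1, 0.2, -0.4]
gripper_width: -0.002
grasp_force: 0.0
```

jog_arm(motion="0 0 0 0.0004 0 0 0; 0 0 0 0.0008 0 0 0; 0 0 0 0.0012 0 0 0; 0 0 0 0.0014 0 0 0; 0 0 0 0.0014 0 0 0")

```text
time: 6.5
tool_pos: [0.6407, 0.217, 0.0478]
tool_rot: [-0.0, 0.148, 0.989, -0.0]
contact_force: [-1.1, -0.3, 0.1]
gripper_width: -0.004
grasp_force: 0.0
```

jog_arm(motion="0 0 0 0.0004 0 0 0; 0 0 0 0.0008 0 0 0; 0 0 0 0.0012 0 0 0; 0 0 0 0.0014 0 0 0; 0 0 0 0.0014 0 0 0")

```text
time: 7.12
tool_pos: [0.6407, 0.217, 0.0471]
tool_rot: [-0.0, 0.148, 0.989, -0.0]
contact_force: [-0.2, -0.2, 0.4]
gripper_width: 0.002
grasp_force: 0.0
```

jog_arm(motion="0 0 0 0.0004 0 0 0; 0 0 0 0.0008 0 0 0; 0 0 0 0.0012 0 0 0; 0 0 0 0.0016 0 0 0; 0 0 0 0.0016 0 0 0")

```text
time: 7.75
tool_pos: [0.6407, 0.217, 0.0462]
tool_rot: [-0.0, 0.148, 0.989, -0.0]
contact_force: [-0.3, -0.3, -1.0]
gripper_width: 0.0
grasp_force: 0.0
```

jog_arm(motion="0 0 0 0.0004 0 0 0; 0 0 0 0.0008 0 0 0; 0 0 0 0.0012 0 0 0; 0 0 0 0.0014 0 0 0; 0 0 0 0.0014 0 0 0")

```text
time: 8.38
tool_pos: [0.6408, 0.217, 0.0456]
tool_rot: [-0.0, 0.148, 0.989, -0.0]
contact_force: [0.3, 0.9, -0.2]
gripper_width: 0.002
grasp_force: 0.0
```

```bash
python3 - <<'E'
from h import *
print(state()["contact_force"],state()["ft_torque"],state()["joint_efforts"])
f=grab_frame("wrist"); np.savez("w2.npz",**f); save("w2",cv2.resize(f["color"][:420,130:430],None,fx=1.4,fy=1.4))
P=pts(f)
print(P[100:330:15,280].round(4))
E
```

```text
[ 0.31053503  0.87220587 -0.24365746] [ 0.04460503 -0.01729498  0.03008851] [ 5.09106594e-04 -4.67978776e+01 -3.39081180e+01 -2.76642886e-04
  2.05798233e-04 -5.53869825e-06]
[[0.565  0.2396 0.0461]
 [0.5718 0.2375 0.05  ]
 [0.5788 0.2353 0.0497]
 [0.586  0.2331 0.05  ]
 [0.5935 0.2309 0.0498]
 [0.6013 0.2285 0.049 ]
 [0.609  0.2262 0.0499]
 [0.6169 0.2238 0.0505]
 [0.6257 0.2211 0.0491]
 [0.6344 0.2184 0.0489]
 [0.6428 0.2159 0.05  ]
 [0.6288 0.22   0.0944]
 [0.6287 0.22   0.1069]
 [0.628  0.2201 0.1183]
 [0.6344 0.2182 0.1179]
 [0.6404 0.2164 0.1183]]
```

View pics/w2.png

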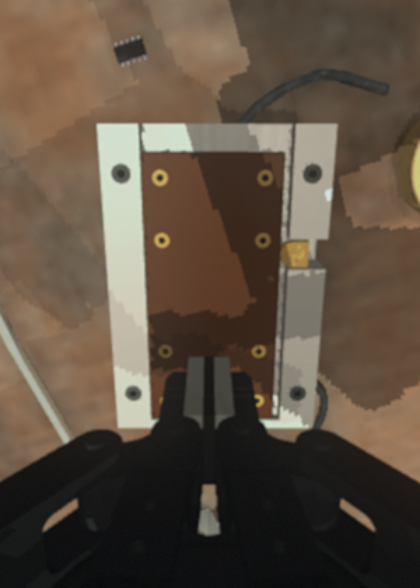

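```bash
python3 - <<'E'
from h import *
f=np.load("w2.npz");P=pts(f)
for c in(260,272,292): print(c);print(np.c_[np.arange(244,345,6),P[244:345:6,c].round(4)])
m=(P[...,2]<.13)&(P[...,2]>.055)&(np.hypot(P[...,0]-.64,P[...,1]-.217)<.08); print(P[m].min(0))
f=np.load("w1.npz");P=pts(f);print(P[250:345:8,272].round(4))
f=grab_frame("scene");P=pts(f)
m=(P[...,2]<.13)&(P[...,2]>.053)&(np.hypot(P[...,0]-.64,P[...,1]-.217)<.025)
q=P[m]; print(len(q),q[np.argsort(q[:,2])][::max(1,len(q)//25)].round(4))
save("s2",cv2.resize(f["color"][100:210,190:330],None,fx=5,fy=5))
E
```

```text
260
[[2.440e+02 6.363e-01 2.060e-01 4.910e-02]
 [2.500e+02 6.399e-01 2.048e-01 4.910e-02]
 [2.560e+02 6.430e-01 2.039e-01 5.020e-02]
 [2.620e+02 6.472e-01 2.024e-01 4.900e-02]
 [2.680e+02 6.302e-01 2.102e-01 8.950e-02]
 [2.740e+02 6.301e-01 2.106e-01 9.520e-02]
 [2.800e+02 6.296e-01 2.111e-01 1.011e-01]
 [2.860e+02 6.298e-01 2.113e-01 1.054e-01]
 [2.920e+02 6.298e-01 2.115e-01 1.098e-01]
 [2.980e+02 6.256e-01 2.135e-01 1.207e-01]
 [3.040e+02 6.238e-01 2.144e-01 1.271e-01]
 [3.100e+02 6.258e-01 2.138e-01 1.275e-01]
 [3.160e+02 6.259e-01 2.140e-01 1.307e-01]
 [3.220e+02 6.269e-01 2.137e-01 1.323e-01]
 [3.280e+02 6.256e-01 2.144e-01 1.370e-01]
 [3.340e+02 6.257e-01 2.145e-01 1.397e-01]
 [3.400e+02 6.214e-01 2.164e-01 1.478e-01]]
272
[[2.440e+02 6.380e-01 2.126e-01 4.970e-02]
 [2.500e+02 6.418e-01 2.114e-01 4.930e-02]
 [2.560e+02 6.273e-01 2.167e-01 8.700e-02]
 [2.620e+02 6.275e-01 2.168e-01 9.230e-02]
 [2.680e+02 6.274e-01 2.169e-01 9.780e-02]
 [2.740e+02 6.277e-01 2.169e-01 1.023e-01]
 [2.800e+02 6.277e-01 2.170e-01 1.069e-01]
 [2.860e+02 6.282e-01 2.169e-01 1.106e-01]
 [2.920e+02 6.27
[... 1563 characters left out ...]
46]
 [0.6306 0.2209 0.0865]
 [0.6386 0.206  0.0876]
 [0.6476 0.2083 0.0881]
 [0.6311 0.2068 0.0892]
 [0.6493 0.2113 0.0902]
 [0.6385 0.2058 0.0916]
 [0.632  0.2233 0.0929]
 [0.6335 0.2036 0.0939]
 [0.6425 0.2059 0.0944]
 [0.6282 0.2082 0.0971]
 [0.6397 0.2079 0.0982]
 [0.6306 0.2203 0.0986]
 [0.6294 0.203  0.0992]
 [0.6404 0.2016 0.1009]
 [0.6306 0.2053 0.1017]
 [0.6305 0.2199 0.1028]
 [0.6322 0.2157 0.1043]
 [0.6468 0.2063 0.1049]
 [0.6494 0.2111 0.1059]
 [0.6401 0.2009 0.1091]
 [0.636  0.2005 0.1103]
 [0.6384 0.2049 0.1115]
 [0.6468 0.2061 0.1128]
 [0.6275 0.199  0.1132]
 [0.627  0.2054 0.1142]
 [0.6239 0.199  0.1218]
 [0.625  0.2086 0.1248]
 [0.6345 0.2342 0.1263]
 [0.6254 0.2092 0.1282]]
```

View pics/s2.png

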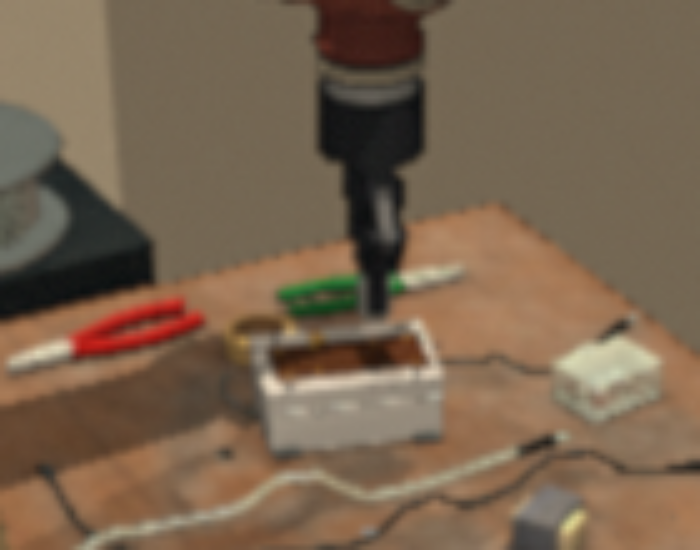

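The picture and the depth from both cameras put the real fingertips at z≈0.082, while the reported TCP is 0.0456. The tips are still about 32 mm above the plate, so I'll trust the cameras and go on down, feeling for contact.

jog_arm(motion="0 0 0 0.015 0 0 0; 0 0 0 0.03 0 0 0; 0 0 0 0.042 0 0 0; 0 0 0 0.046 0 0 0; 0 0 0 0.046 0 0 0")

```text
time: 9.1
tool_pos: [0.6406, 0.217, 0.0223]
tool_rot: [-0.0, 0.148, 0.989, -0.0]
contact_force: [-0.5, 0.0, -0.2]
gripper_width: 0.004
grasp_force: 0.0
```

```bash
python3 - <<'E'
from h import *
print(state()["tool_pos"],state()["contact_force"])
f=grab_frame("wrist"); P=pts(f)
for c in(265,272,292): print(c);print(np.c_[np.arange(232,270,4),P[232:270:4,c].round(4)])
m=(P[...,2]<.13)&(P[...,2]>.053)&(np.hypot(P[...,0]-.64,P[...,1]-.217)<.03);print(np.percentile(P[m][:,2],[0,1,5]))
E
```

```text
[0.64060112 0.21699128 0.02229548] [-0.50295476  0.02375867 -0.24903952]
265
[[2.320e+02 6.204e-01 2.150e-01 5.030e-02]
 [2.360e+02 6.232e-01 2.140e-01 4.840e-02]
 [2.400e+02 6.250e-01 2.135e-01 4.890e-02]
 [2.440e+02 6.269e-01 2.129e-01 4.930e-02]
 [2.480e+02 6.289e-01 2.122e-01 4.940e-02]
 [2.520e+02 6.308e-01 2.116e-01 4.970e-02]
 [2.560e+02 6.264e-01 2.136e-01 6.340e-02]
 [2.600e+02 6.269e-01 2.136e-01 6.640e-02]
 [2.640e+02 6.264e-01 2.140e-01 7.120e-02]
 [2.680e+02 6.264e-01 2.141e-01 7.470e-02]]
272
[[2.320e+02 6.214e-01 2.182e-01 5.040e-02]
 [2.360e+02 6.238e-01 2.174e-01 4.930e-02]
 [2.400e+02 6.258e-01 2.168e-01 4.950e-02]
 [2.440e+02 6.279e-01 2.162e-01 4.930e-02]
 [2.480e+02 6.300e-01 2.155e-01 4.920e-02]
 [2.520e+02 6.322e-01 2.148e-01 4.900e-02]
 [2.560e+02 6.271e-01 2.167e-01 6.390e-02]
 [2.600e+02 6.276e-01 2.166e-01 6.680e-02]
 [2.640e+02 6.273e-01 2.168e-01 7.120e-02]
 [2.680e+02 5.619e-01 2.399e-01 1.998e-01]]
292
[[2.320e+02 6.249e-01 2.273e-01 4.870e-02]
 [2.360e+02 6.265e-01 2.268e-01 4.960e-02]
 [2.400e+02 6.287e-01 2.262e-01 4.940e-02]
 [2.440e+02 6.310e-01 2.255e-01 4.870e-02]
 [2.480e+02 6.331e-01 2.249e-01 4.880e-02]
 [2.520e+02 6.350e-01 2.243e-01 4.910e-02]
 [2.560e+02 6.303e-01 2.252e-01 6.290e-02]
 [2.600e+02 6.294e-01 2.252e-01 6.830e-02]
 [2.640e+02 6.291e-01 2.252e-01 7.240e-02]
 [2.680e+02 6.297e-01 2.249e-01 7.460e-02]]
[0.05887987 0.06465389 0.07287578]
```

jog_arm(motion="0 0 0 0.006 0 0 0; 0 0 0 0.012 0 0 0; 0 0 0 0.015 0 0 0; 0 0 0 0.0165 0 0 0; 0 0 0 0.0165 0 0 0")

```text
time: 9.78
tool_pos: [0.6407, 0.217, 0.0145]
tool_rot: [-0.0, 0.148, 0.989, -0.0]
contact_force: [-1.0, -0.9, 0.8]
gripper_width: -0.002
grasp_force: 0.8
```

jog_arm(motion="0 0 0 0.0005 0 0 0; 0 0 0 0.001 0 0 0; 0 0 0 0.0015 0 0 0; 0 0 0 0.002 0 0 0; 0 0 0 0.002 0 0 0")

```text
time: 10.4
tool_pos: [0.6409, 0.217, 0.0143]
tool_rot: [0.0, 0.148, 0.989, -0.0]
contact_force: [-3.4, -1.9, 5.8]
gripper_width: -0.002
grasp_force: 3.2
```

Contact at 5.8 N. I'll press on to about 12 N.

jog_arm(motion="0 0 0 0.0004 0 0 0; 0 0 0 0.0008 0 0 0; 0 0 0 0.0012 0 0 0; 0 0 0 0.0016 0 0 0; 0 0 0 0.0016 0 0 0")

```text
time: 11.02
tool_pos: [0.6412, 0.217, 0.0141]
tool_rot: [0.0, 0.148, 0.989, -0.0]
contact_force: [-3.7, -1.7, 9.2]
gripper_width: 0.004
grasp_force: 4.3
```

jog_arm(motion="0 0 0 0.0006 0 0 0; 0 0 0 0.0012 0 0 0; 0 0.003 0 0.0012 0 0 0; 0 0.007 0 0.0012 0 0 0; 0 0.012 0 0.0012 0 0 0")

```text
time: 11.65
tool_pos: [0.6383, 0.2181, 0.0144]
tool_rot: [0.004, 0.148, 0.989, 0.0]
contact_force: [1.9, -3.0, 5.1]
gripper_width: -0.003
grasp_force: 2.9
```

jog_arm(motion="0 0.002 0 0.0006 0 0 0; 0 0.002 0 0.0012 0 0 0; 0 0.002 0 0.0016 0 0 0; 0 0.002 0 0.002 0 0 0; 0 0.002 0 0.002 0 0 0")

```text
time: 12.28
tool_pos: [0.6374, 0.2184, 0.0141]
tool_rot: [0.003, 0.148, 0.989, 0.0]
contact_force: [0.5, -3.2, 9.2]
gripper_width: 0.001
grasp_force: 4.6
```

jog_arm(motion="0 0 0 0.0008 0 0 0; 0 0 0 0.0014 0 0 0; 0 0.003 0 0.0018 0 0 0; 0 0.006 0 0.0022 0 0 0; 0 0.01 0 0.0026 0 0 0")

```text
time: 12.9
tool_pos: [0.6345, 0.2197, 0.014]
tool_rot: [0.006, 0.148, 0.989, 0.0]
contact_force: [2.8, -4.2, 11.2]
gripper_width: 0.002
grasp_force: 5.3
```

```bash
python3 - <<'E'
from h import *
s=state();print(s["tool_pos"],s["contact_force"],s["ft_torque"])
f=grab_frame("wrist");P=pts(f);np.savez("w3.npz",**f)
save("w3",cv2.resize(f["color"][80:330,180:400],None,fx=2.4,fy=2.4))
m=cut_out("wrist","plate")[0]["pixels"]
m=m&(np.abs(P[...,2]-.049)<.006)
q=(P[m][:,:2]-[.6195,.2245])@np.array([[.956,.292],[-.292,.956]]); print(np.percentile(q[:,0],[.5,2,98]),np.percentile(q[:,1],[1,99]))
E
```

```text
[0.63450541 0.21969369 0.0139785 ] [ 2.84937951 -4.22465767 11.22591308] [-0.83931587 -0.62186515 -0.00559613]
[-0.05986463 -0.05884133  0.02773345] [-0.02585513  0.02477751]
```

The plate is following: its end is now at −59.5 mm, from −53. I'll keep dragging.

jog_arm(motion="0 0.004 0 0.0004 0 0 0; 0 0.009 0 0.0004 0 0 0; 0 0.014 0 0.0004 0 0 0; 0 0.019 0 0.0004 0 0 0; 0 0.024 0 0.0004 0 0 0")

```text
time: 13.62
tool_pos: [0.6232, 0.2231, 0.014]
tool_rot: [0.006, 0.148, 0.989, 0.0]
contact_force: [3.4, -5.6, 10.1]
gripper_width: -0.003
grasp_force: 5.4
```

jog_arm(motion="0 0.004 0 0.0006 0 0 0; 0 0.009 0 0.0006 0 0 0; 0 0.014 0 0.0006 0 0 0; 0 0.019 0 0.0006 0 0 0; 0 0.024 0 0.0006 0 0 0")

```text
time: 14.25
tool_pos: [0.612, 0.2267, 0.0139]
tool_rot: [0.006, 0.148, 0.989, 0.001]
contact_force: [3.0, -5.0, 12.4]
gripper_width: -0.003
grasp_force: 5.8
```

```bash
cat >> h.py <<'E'
def plate():
    f=grab_frame("wrist");P=pts(f); m=cut_out("wrist","plate")[0]["pixels"]
    m=m&(np.abs(P[...,2]-.049)<.007)
    q=(P[m][:,:2]-[.6195,.2245])@np.array([[.956,.292],[-.292,.956]]); r=cv2.minAreaRect(q.astype(np.float32))
    print(np.percentile(q[:,0],[.5,2,98]).round(4),np.percentile(q[:,1],[1,99]).round(4),r[2]); return f,P,m
E
python3 - <<'E'
from h import *
f,P,m=plate()
E
```

```text
[-0.0834 -0.0824  0.0038] [-0.0256  0.0255] 89.54528045654297
```

jog_arm(motion="0 0.004 0 0.0002 0 0 0; 0 0.009 0 0.0002 0 0 0; 0 0.014 0 0.0002 0 0 0; 0 0.019 0 0.0002 0 0 0; 0 0.024 0 0.0002 0 0 0")

```text
time: 14.98
tool_pos: [0.6007, 0.2306, 0.0139]
tool_rot: [0.006, 0.148, 0.989, 0.001]
contact_force: [4.8, -4.8, 11.0]
gripper_width: 0.001
grasp_force: 5.7
```

jog_arm(motion="0 0.004 0 0.0002 0 0 0; 0 0.009 0 0.0002 0 0 0; 0 0.014 0 0.0002 0 0 0; 0 0.019 0 0.0002 0 0 0; 0 0.021 0 0.0002 0 0 0")

```text
time: 15.6
tool_pos: [0.5907, 0.2341, 0.0139]
tool_rot: [0.006, 0.148, 0.989, 0.001]
contact_force: [4.6, -3.6, 12.1]
gripper_width: -0.0
grasp_force: 5.7
```

```bash
python3 - <<'E'
from h import *
f,P,m=plate(); print(state()["contact_force"])
E
```

```text
[-0.1056 -0.1044 -0.0186] [-0.0248  0.0272] 87.78534698486328
[ 4.06928777 -3.20060721 12.55140418]
```

The overhang is now about 43 mm. I'll lift straight off, open, and check.

jog_arm(motion="0 -0.004 0 -0.004 0 0 0; 0 -0.004 0 -0.03 0 0 0; 0 -0.004 0 -0.1 0 0 0; 50 0.05 0 -0.14 0 0 0; 100 0.1 0 -0.14 0 0 0")

```text
time: 16.32
tool_pos: [0.5378, 0.2494, 0.0814]
tool_rot: [0.002, 0.148, 0.989, 0.001]
contact_force: [-0.0, 0.2, 0.1]
gripper_width: 0.418
grasp_force: 0.0
```

```bash
python3 - <<'E'
from h import *
f,P,m=plate()
save("w4",f["color"])
c=np.array([.6195,.2245]); 
go((.5347,.2514,-.011),73)
E
```

```text
[-0.1062 -0.1053  0.0008] [-0.0261  0.0249] 89.26920318603516
t 16.425 shift [0.0016 0.0038 0.1797] turn [-0.0001 -0.0006  0.0014] F [ 0.8 -0.4 -0.6]
```

View pics/w4.png

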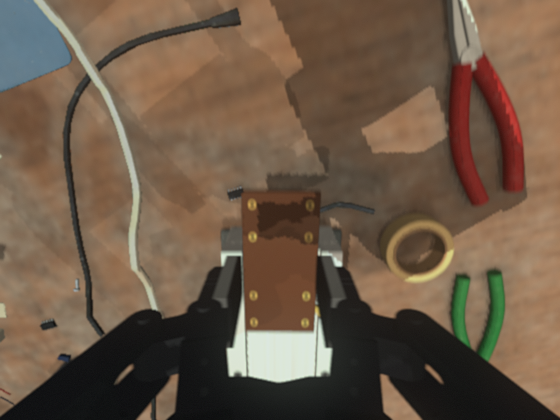

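The picture shows the plate lying flat with about 43 mm overhang past the fixture's end (plate end at y≈192) and the fingers on either side. I'll go down to pinch its end.

jog_arm(motion="100 0.003 0.001 0.02 0 0 0; 100 0.003 0.001 0.03 0 0 0; 100 0.003 0.001 0.08 0 0 0; 100 0.003 0.001 0.15 0 0 0; 100 0.003 0.001 0.18 0 0 0")

```text
time: 17.05
tool_pos: [0.534, 0.2486, -0.0143]
tool_rot: [-0.002, 0.148, 0.989, -0.001]
contact_force: [-0.9, -0.9, 0.2]
gripper_width: 1.004
grasp_force: 0.0
```

```bash
python3 - <<'E'
from h import *
s=state(); print(s["tool_pos"],s["gripper_width"],s["contact_force"])
f,P,m=plate()
v,u=np.mgrid[:420,:560]
d=(P[...,:2]-[.6195,.2245])@np.array([[.956,.292],[-.292,.956]])
k=(P[...,2]>.0)&(P[...,2]<.11)&(d[...,0]<-.066)&(d[...,0]>-.12)&(np.abs(d[...,1])>.03)&(np.abs(d[...,1])<.07)&(P[...,2]>.012)
for sg in(-1,1):
    kk=k&(d[...,1]*sg>0); print(sg,kk.sum(),np.percentile(d[kk][:,0],[2,50,98]).round(4),np.percentile(d[kk][:,1],[2,98]).round(4),np.percentile(P[kk][:,2],[0,2,98]).round(4))
save("w5",f["color"])
E
```

```text
[ 0.53403937  0.24863898 -0.01427782] 1.0040509826359492 [-0.8829487  -0.93084361  0.15811662]
[-0.1066 -0.1062 -0.0564] [-0.0254  0.0251] 88.67818450927734
-1 14561 [-0.1073 -0.1008 -0.0816] [-0.0692 -0.0313] [0.0333 0.0409 0.1077]
1 14393 [-0.107  -0.1006 -0.0815] [0.0312 0.0679] [0.033  0.0405 0.1055]
```

View pics/w5.png

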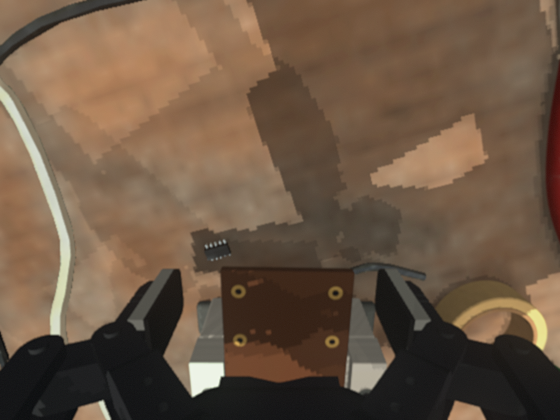

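The fingers straddle the plate evenly (plate edges at x≈222 and 352), with the tips at z≈0.033. I'll close.

jog_arm(motion="0 0 0 0 0 0 0; 0 0 0 0 0 0 0; 0 0 0 0 0 0 0; 0 0 0 0 0 0 0; 0 0 0 0 0 0 0")

```text
time: 17.77
tool_pos: [0.5371, 0.2502, -0.0097]
tool_rot: [0.001, 0.148, 0.989, 0.001]
contact_force: [1.3, 1.5, 5.2]
gripper_width: 0.589
grasp_force: 61.9
```

Gripped at 62 N with the plate's width between the pads. I'll lift.

jog_arm(motion="0 0 0 -0.01 0 0 0; 0 0 0 -0.03 0 0 0; 0 0 0 -0.07 0 0 0; 0 0 0 -0.15 0 0 0; 0 0 0 -0.25 0 0 0")

```text
time: 18.4
tool_pos: [0.5342, 0.2488, 0.1143]
tool_rot: [-0.002, 0.148, 0.989, -0.001]
contact_force: [1.0, 0.3, -0.4]
gripper_width: 0.59
grasp_force: 63.1
```

```bash
python3 - <<'E'
from h import *
s=state(); print(s["tool_pos"],s["gripper_width"],s["grasp_force"],s["contact_force"])
go((.64,-.205,.15),79)
E
```

```text
[0.53418181 0.2488408  0.11432132] 0.589784767233619 63.089293241500854 [ 0.97982174  0.34391558 -0.40348928]
t 18.4 shift [-0.4674 -0.8064 -0.0707] turn [-0.0015 -0.002  -0.0697] F [ 1.   0.3 -0.4]
```

jog_arm(motion="0 -0.03 -0.07 -0.02 0 0 0; 0 -0.08 -0.15 -0.04 0 0 -0.02; 0 -0.13 -0.24 -0.07 0 0 -0.04; 0 -0.18 -0.33 -0.07 0 0 -0.06; 0 -0.23 -0.42 -0.07 0 0 -0.07")

```text
time: 19.02
tool_pos: [0.5842, 0.0134, 0.1502]
tool_rot: [0.0, 0.095, 0.995, -0.0]
contact_force: [-0.6, 0.3, -0.5]
gripper_width: 0.586
grasp_force: 63.1
```

```bash
python3 - <<'E'
from h import *
go((.64,-.205,.15),79)
E
```

```text
t 19.025 shift [-0.1925 -0.4076  0.0005] turn [-0.0002  0.0003  0.0008] F [-0.6  0.3 -0.5]
```

jog_arm(motion="0 -0.04 -0.08 0 0 0 0; 0 -0.08 -0.17 0 0 0 0; 0 -0.12 -0.25 0 0 0 0; 0 -0.16 -0.33 0 0 0 0; 0 -0.19 -0.4 0 0 0 0")

```text
time: 19.65
tool_pos: [0.6393, -0.201, 0.1496]
tool_rot: [-0.0, 0.096, 0.995, -0.0]
contact_force: [0.2, -0.4, -1.4]
gripper_width: 0.589
grasp_force: 63.1
```

```bash
python3 - <<'E'
from h import *
f=grab_frame("wrist"); save("w6",f["color"]); np.savez("w6.npz",**f)
for t in "plate holder slot_mouth slot_stop".split():
    print(t,[(np.round(d["at"],4).tolist(),round(d["p"],2)) for d in place_of("wrist",t)][:3])
P=pts(f); s=state(); print(s["tool_pos"])
m=(P[...,2]>.053)&(P[...,2]<.066)&(np.hypot(P[...,0]-.585,P[...,1]+.196)<.08)
r=cv2.minAreaRect(P[m][:,:2].astype(np.float32)); print(m.sum(),r,cv2.boxPoints(r).round(4).tolist())
E
```

```text
plate [([0.6756, -0.209, 0.2086], 0.77)]
holder [([0.5886, -0.1929, 0.0007], 0.82)]
slot_mouth [([0.543, -0.1905, 0.0492], 0.59)]
slot_stop [([0.6124, -0.2048, 0.0458], 0.96)]
[ 0.6390915  -0.19888614  0.14914066]
7691 ((0.5764355063438416, -0.19734807312488556), (0.08020757138729095, 0.09431122988462448), 78.62987518310547) [[0.5223000049591064, -0.227400004863739], [0.614799976348877, -0.2460000067949295], [0.6305999755859375, -0.1673000007867813], [0.538100004196167, -0.14869999885559082]]
```

View pics/w6.png

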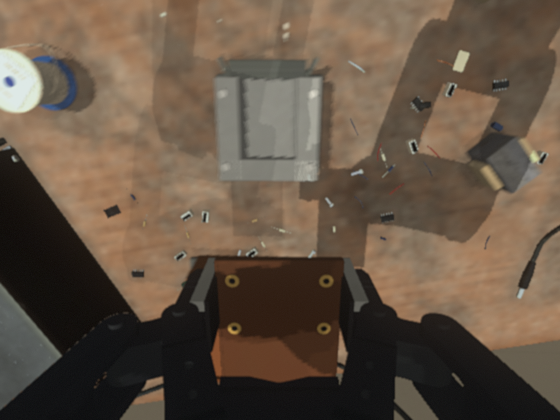

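The picture shows the grey holder at (270,120) with the mouth at the top and the plate held square, its end edge at y≈258. I'll measure the plate in the hand.

```bash
python3 - <<'E'
from h import *
f=dict(np.load("w6.npz"));P=pts(f);s=state()
d=cut_out("wrist","plate"); m=d[0]["pixels"]&(P[...,2]>.17)&(P[...,2]<.25); m=cv2.erode(m.astype(np.uint8),np.ones((5,5)))>0
w,x,y,z=s["tool_rot"]; r=R.from_quat([x,y,z,w]); q=r.inv().apply(P[m]-s["tool_pos"])
A=np.c_[q[:,:2],np.ones(len(q))]; c=np.linalg.lstsq(A,q[:,2],rcond=None)[0]
print(len(q),"plane",c,"resid",np.std(A@c-q[:,2])); print(q.min(0),q.max(0)); rr=cv2.minAreaRect(q[:,:2].astype(np.float32)); print(rr)
print("median z",np.median(P[m][:,2]))
yaw=np.radians(-11.3);u=np.array([np.cos(yaw),np.sin(yaw)]);M=np.array([.5448,-.1896])
p=M-u*.119; print("pre",p); go((p[0],p[1],.15),90-11.3)
E
```

```text
12404 plane [-0.00064815 -0.00076064 -0.058691  ] resid 0.0005414683146395631
[-0.04093812 -0.02833148 -0.06092415] [ 0.01992172  0.02189799 -0.05611649]
((-0.010508211329579353, -0.003246735781431198), (0.06086055189371109, 0.050090327858924866), 0.20503973960876465)
median z 0.20781758252207727
pre [ 0.42810686 -0.16628241]
t 19.95 shift [ 0.4267 -0.0169 -0.0015] turn [ 0.0002 -0.0005  0.0043] F [-0.1 -0.4 -0.6]
```

The plate is flat and square in the hand: it reaches 89 mm ahead of the TCP and its underside is about 55 mm above the reported TCP. I'll go to the pre-insertion point.

jog_arm(motion="0 0.07 -0.003 0 0 0 0; 0 0.16 -0.006 0 0 0 0; 0 0.25 -0.01 0 0 0 0; 0 0.34 -0.015 0 0 0 0.003; 0 0.427 -0.015 0 0 0 0.003")

```text
time: 20.58
tool_pos: [0.427, -0.1646, 0.149]
tool_rot: [-0.0, 0.097, 0.995, -0.0]
contact_force: [-0.7, -0.4, 0.2]
gripper_width: 0.59
grasp_force: 63.1
```

jog_arm(motion="0 0 0 0 0 0 0; 0 0 0 0.06 0 0 0; 0 0 0 0.13 0 0 0; 0 0 0 0.2 0 0 0; 0 0 0 0.22 0 0 0")

```text
time: 21.2
tool_pos: [0.4276, -0.1646, 0.0368]
tool_rot: [-0.002, 0.097, 0.995, 0.001]
contact_force: [-0.9, -0.5, -0.3]
gripper_width: 0.587
grasp_force: 63.1
```

```bash
python3 - <<'E'
from h import *
f=grab_frame("scene"); np.savez("s3.npz",**f)
grab_frame("scene");s=state();print(s["tool_pos"])
yaw=np.radians(-11.3);u=np.array([np.cos(yaw),np.sin(yaw)]);n=np.array([-u[1],u[0]]);M=np.array([.5448,-.1896])
p=M-u*.117+n*.001; go((p[0],p[1],-.0065),90-11.3)
d=s["tool_pos"][:2]-M; print("along",d@u,"across",d@n)
f=grab_frame("wrist");P=pts(f);d=cut_out("wrist","plate");m=d[0]["pixels"]; m=cv2.erode(m.astype(np.uint8),np.ones((5,5)))>0
q=P[m];q=q[np.abs(q[:,2]-np.median(q[:,2]))<.01];print("plate top z",np.median(q[:,2]));dd=(q[:,:2]-M);a=dd@u;b=dd@n;print("plate end",a.min()-.001,"across",b.min(),b.max(),"rect",cv2.minAreaRect(np.c_[a,b].astype(np.float32))[2])
E
```

```text
[ 0.42845857 -0.1653636   0.03835967]
t 21.3 shift [-0.0038 -0.      0.0897] turn [ 0.0004 -0.0011  0.0015] F [-1.  -0.1 -1.5]
along -0.11883514031360273 across 0.0009699121449931181
plate top z 0.09664023405158559
plate end -0.1404236841090798 across -0.02574573025508896 0.02478702025815891 rect 0.3054162859916687
```

jog_arm(motion="0 0 0 0.04 0 0 0; 0 0 0 0.07 0 0 0; 0 0 0 0.085 0 0 0; 0 0 0 0.089 0 0 0; 0 0 0 0.089 0 0 0")

```text
time: 22.02
tool_pos: [0.4289, -0.1662, -0.0052]
tool_rot: [0.0, 0.098, 0.995, -0.0]
contact_force: [-0.3, 0.8, -0.7]
gripper_width: 0.581
grasp_force: 63.1
```

```bash
cat >> h.py <<'E'
def ins(name=None):
    yaw=np.radians(-11.3);u=np.array([np.cos(yaw),np.sin(yaw)]);n=np.array([-u[1],u[0]]);M=np.array([.5448,-.1896])
    f=grab_frame("wrist");P=pts(f);s=state()
    m=cut_out("wrist","plate")[0]["pixels"]; m=cv2.erode(m.astype(np.uint8),np.ones((5,5)))>0
    q=P[m];q=q[np.abs(q[:,2]-np.median(q[:,2]))<.01];dd=(q[:,:2]-M);a=dd@u;b=dd@n
    print("tcp",s["tool_pos"],"F",s["contact_force"],"plate top",np.median(q[:,2]),"end",a.min()-.001,"across",b.min(),b.max(),"ang",cv2.minAreaRect(np.c_[a,b].astype(np.float32))[2])
    if name: save(name,f["color"])
    return f,P
E
python3 - <<'E'
from h import *
f,P=ins()
m=(np.hypot(P[...,0]-.56,P[...,1]+.19)<.1)&(P[...,2]>.055)&(P[...,2]<.066); print(m.sum(),np.median(P[m],0) if m.any() else 0)
E
```

```text
tcp [ 0.42901935 -0.16626266 -0.00500714] F [-0.16626739  0.11132621 -1.12844286] plate top 0.05310972087694064 end -0.13989004392972598 across -0.025936048248327712 0.024156815472012913 ang 0.15419995784759521
0 0
```

jog_arm(motion="0 -0.015 0.001 0.002 0 0 0; 0 -0.03 0.001 0.002 0 0 0; 0 -0.045 0.001 0.002 0 0 0; 0 -0.06 0.001 0.002 0 0 0; 0 -0.07 0.001 0.002 0 0 0")

```text
time: 22.75
tool_pos: [0.4636, -0.1724, -0.0065]
tool_rot: [-0.0, 0.098, 0.995, -0.0]
contact_force: [0.4, -0.1, -1.0]
gripper_width: 0.591
grasp_force: 63.1
```

jog_arm(motion="0 -0.014 0 0 0 0 0; 0 -0.028 0 0 0 0 0; 0 -0.042 0 0 0 0 0; 0 -0.056 0 0 0 0 0; 0 -0.066 0 0 0 0 0")

```text
time: 23.38
tool_pos: [0.4959, -0.1789, -0.0065]
tool_rot: [0.0, 0.098, 0.995, -0.0]
contact_force: [0.1, -0.4, 0.2]
gripper_width: 0.586
grasp_force: 63.1
```

```bash
python3 - <<'E'
from h import *
ins("w7")
E
```

```text
tcp [ 0.49632996 -0.17903437 -0.00637427] F [-0.1636236  -0.03008217 -0.54283593] plate top 0.05176256970686824 end -0.071713546418566 across -0.025378053511311647 0.025010075439132657 ang 0.35897114872932434
```

jog_arm(motion="0 -0.01 0 0 0 0 0; 0 -0.02 0 0 0 0 0; 0 -0.029 0 0 0 0 0; 0 -0.037 0 0 0 0 0; 0 -0.042 0 0 0 0 0")

```text
time: 24.1
tool_pos: [0.5162, -0.1829, -0.0065]
tool_rot: [-0.0, 0.098, 0.995, -0.0]
contact_force: [0.2, -0.5, -1.2]
gripper_width: 0.588
grasp_force: 63.1
```

jog_arm(motion="0 -0.001 0 0 0 0 0; 0 -0.002 0 0 0 0 0; 0 -0.003 0 0 0 0 0; 0 -0.004 0 0 0 0 0; 0 -0.004 0 0 0 0 0")

```text
time: 24.72
tool_pos: [0.518, -0.1832, -0.0065]
tool_rot: [0.0, 0.098, 0.995, -0.0]
contact_force: [-0.2, -0.3, -1.7]
gripper_width: 0.589
grasp_force: 63.1
```

```bash
python3 - <<'E'
from h import *
ins()
E
```

```text
tcp [ 0.5179157  -0.18321834 -0.00653447] F [ 0.18453376 -0.31934869 -0.75030083] plate top 0.0517472349741866 end -0.04929243902056906 across -0.025582367495170316 0.02537059448030897 ang 89.49828338623047
```

Still about 3 mm to go, so I'll creep in 1.5 mm at a time.

jog_arm(motion="0 -0.001 0 0 0 0 0; 0 -0.002 0 0 0 0 0; 0 -0.003 0 0 0 0 0; 0 -0.004 0 0 0 0 0; 0 -0.004 0 0 0 0 0")

```text
time: 25.45
tool_pos: [0.5186, -0.1833, -0.0072]
tool_rot: [-0.001, 0.098, 0.995, 0.0]
contact_force: [-5.4, 0.5, -1.0]
gripper_width: 0.587
grasp_force: 63.2
```

jog_arm(motion="0 -0.0007 0 0 0 0 0; 0 -0.0014 0 0 0 0 0; 0 -0.0021 0 0 0 0 0; 0 -0.0028 0 0 0 0 0; 0 -0.0028 0 0 0 0 0")

```text
time: 26.08
tool_pos: [0.5185, -0.1832, -0.0079]
tool_rot: [-0.003, 0.098, 0.995, 0.001]
contact_force: [-7.8, 0.3, 0.0]
gripper_width: 0.591
grasp_force: 63.2
```

```bash
python3 - <<'E'
from h import *
f,P=ins(); c=f["color"]; save("w8",cv2.resize(c[180:420,150:410],None,fx=2.5,fy=2.5))
E
```

```text
tcp [ 0.51849344 -0.18320076 -0.00789226] F [-9.49566221  0.5349066  -0.58526537] plate top 0.050454495190421514 end -0.048331859711823646 across -0.02517177493684473 0.025492243999721696 ang 0.6480762958526611
```

View pics/w8.png

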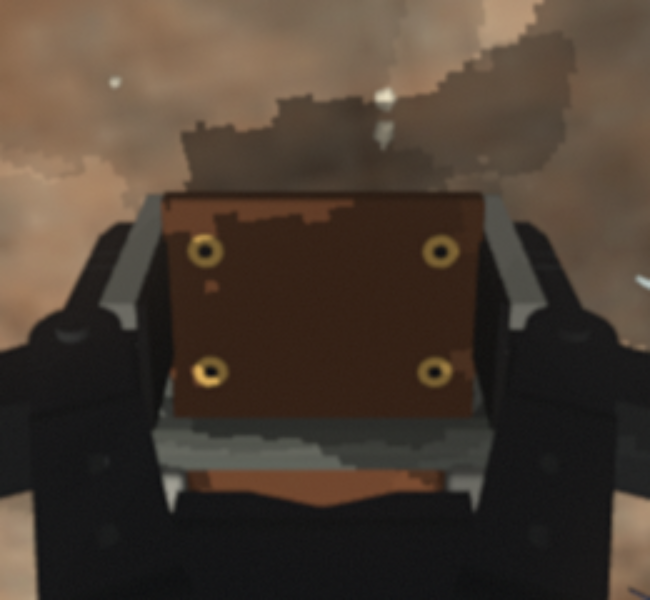

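```bash
python3 - <<'E'
from h import *
f=grab_frame("wrist");P=pts(f)
yaw=np.radians(-11.3);u=np.array([np.cos(yaw),np.sin(yaw)]);n=np.array([-u[1],u[0]]);M=np.array([.5448,-.1896])
def loc(p): return np.c_[(p[:,:2]-M)@u,(p[:,:2]-M)@n,p[:,2]].round(4)
r=np.r_[252:262,338:382:2]
for c in(250,278,320): print(c);print(np.c_[r,loc(P[r,c])])
# finger right column: pads
for v in(300,330,344,352,360): print(v,loc(P[v,[200,207,212,216,338,342,348,354,362]]).tolist())
E
```

```text
250
[[ 2.520e+02 -2.440e-02 -1.610e-02 -1.700e-03]
 [ 2.530e+02 -2.450e-02 -1.600e-02 -4.000e-04]
 [ 2.540e+02 -2.340e-02 -1.610e-02 -1.200e-03]
 [ 2.550e+02 -2.280e-02 -1.620e-02 -1.300e-03]
 [ 2.560e+02 -4.660e-02 -1.160e-02  4.750e-02]
 [ 2.570e+02 -4.670e-02 -1.150e-02  4.850e-02]
 [ 2.580e+02 -4.680e-02 -1.140e-02  4.970e-02]
 [ 2.590e+02 -4.660e-02 -1.140e-02  5.010e-02]
 [ 2.600e+02 -4.630e-02 -1.140e-02  5.040e-02]
 [ 2.610e+02 -4.570e-02 -1.140e-02  5.000e-02]
 [ 3.380e+02 -9.400e-03 -1.220e-02  5.080e-02]
 [ 3.400e+02 -8.200e-03 -1.230e-02  5.060e-02]
 [ 3.420e+02 -7.400e-03 -1.230e-02  5.100e-02]
 [ 3.440e+02 -7.200e-03 -1.220e-02  5.190e-02]
 [ 3.460e+02 -5.400e-03 -1.230e-02  5.100e-02]
 [ 3.480e+02 -1.170e-02 -1.150e-02  5.950e-02]
 [ 3.500e+02 -1.250e-02 -1.130e-02  6.150e-02]
 [ 3.520e+02 -1.090e-02 -1.140e-02  6.080e-02]
 [ 3.540e+02 -9.600e-03 -1.150e-02  6.040e-02]
 [ 3.560e+02 -8.200e-03 -1.150e-02  6.000e-02]
 [ 3.580e+02 -6.100e-03 -1.170e-02  5.880e-02]
 [ 3.600e+02 -6.300e-03 -1.160e-02  6.010e-02]
 [ 3.620e+02 -4.200e-03 -1.170e-02  5.890e-02]
 [ 3.640e+02 -1
[... 3850 characters left out ...]
1, 0.0964], [-0.0201, -0.0248, 0.0671], [-0.0009, -0.0284, 0.0445], [-0.006, 0.0257, 0.0505], [-0.0038, 0.0281, 0.0478], [-0.0219, 0.0254, 0.0691], [-0.0449, 0.0202, 0.096], [-0.0445, 0.0225, 0.0956]]
352 [[-0.0448, -0.0204, 0.099], [-0.0447, -0.0186, 0.0989], [-0.0111, -0.0265, 0.0611], [-0.0103, -0.0251, 0.0602], [-0.0113, 0.0236, 0.0612], [-0.0113, 0.0252, 0.0611], [-0.0453, 0.0179, 0.0994], [-0.0454, 0.0194, 0.0996], [-0.0441, 0.0219, 0.0981]]
360 [[-0.0448, -0.0198, 0.1017], [-0.0441, -0.0183, 0.1009], [-0.0453, -0.0167, 0.1022], [-0.0052, -0.0256, 0.0589], [-0.0057, 0.0243, 0.0594], [-0.0054, 0.026, 0.059], [-0.0452, 0.0174, 0.1021], [-0.045, 0.0189, 0.1019], [-0.0454, 0.0208, 0.1023]]
```

The plate end is at −46.7 mm against a nominal −46, the pads are 5 mm clear of the lips, and the last push did not move it. That looks like the stop. One slightly firmer push (well below 25 N) should confirm it.

jog_arm(motion="0 -0.0008 0 -0.0005 0 0 0; 0 -0.0016 0 -0.001 0 0 0; 0 -0.0024 0 -0.001 0 0 0; 0 -0.0032 0 -0.001 0 0 0; 0 -0.0032 0 -0.001 0 0 0")

```text
time: 26.85
tool_pos: [0.5183, -0.1831, -0.0082]
tool_rot: [-0.005, 0.098, 0.995, 0.001]
contact_force: [-12.6, 0.6, 1.3]
gripper_width: 0.588
grasp_force: 63.3
```

It is solid at 12.6 N with no movement, so the plate is home. I'll relax the push, set it down onto the floor and open.

jog_arm(motion="0 0.002 0 0.001 0 0 0; 0 0.004 0 0.002 0 0 0; 0 0.006 0 0.003 0 0 0; 0 0.0065 0 0.004 0 0 0; 0 0.0065 0 0.004 0 0 0")

```text
time: 27.48
tool_pos: [0.5187, -0.1832, -0.0085]
tool_rot: [-0.001, 0.098, 0.995, 0.0]
contact_force: [-5.7, 0.8, 1.4]
gripper_width: 0.587
grasp_force: 63.2
```

jog_arm(motion="0 0.001 0 0 0 0 0; 65 0.001 0 0 0 0 0; 75 0.001 0 0 0 0 0; 100 0.001 0 0 0 0 0; 100 0.001 0 0 0 0 0")

```text
time: 28.1
tool_pos: [0.5196, -0.1836, -0.0078]
tool_rot: [0.0, 0.098, 0.995, -0.0]
contact_force: [0.6, 0.1, -0.1]
gripper_width: 0.999
grasp_force: 0.0
```

```bash
python3 - <<'E'
from h import *
ins()
s=state();print(s["gripper_width"],s["grasp_force"])
E
```

```text
tcp [ 0.51942642 -0.18351826 -0.00787893] F [-0.81882926  0.38670954 -0.31210268] plate top 0.04950560296110866 end -0.0485350278487534 across -0.025102611693556744 0.02519640821272819 ang 89.66968536376953
1.0038085284956444 0.0
```

jog_arm(motion="100 0 0 -0.03 0 0 0; 100 0 0 -0.1 0 0 0; 100 0 0 -0.2 0 0 0; 100 -0.06 0 -0.3 0 0 0; 100 -0.14 0 -0.35 0 0 0")

```text
time: 28.82
tool_pos: [0.59, -0.198, 0.1728]
tool_rot: [0.003, 0.098, 0.995, -0.001]
contact_force: [-0.5, -0.3, -0.1]
gripper_width: 0.999
grasp_force: 0.0
```

```bash
python3 - <<'E'
from h import *
f=grab_frame("wrist");P=pts(f);np.savez("w9.npz",**f)
print("stop",[(np.round(d["at"],4).tolist(),round(d["p"],2)) for d in place_of("wrist","slot_stop")+place_of("wrist","plate")])
yaw=np.radians(-11.3);u=np.array([np.cos(yaw),np.sin(yaw)]);n=np.array([-u[1],u[0]]);M=np.array([.5448,-.1896])
m=(np.hypot(P[...,0]-.56,P[...,1]+.19)<.13)&(P[...,2]>.043)&(P[...,2]<.07)
d=P[m][:,:2]-M;a=d@u;b=d@n;z=P[m][:,2];k=np.abs(b)<.02
o=np.argsort(a[k]);A=a[k][o];Z=z[k][o]
for lo in np.arange(-.05,.085,.003):
    j=(A>=lo)&(A<lo+.003); print(round(lo*1000,1),j.sum(),np.median(Z[j]).round(4) if j.any() else "")
print("ends",A.min(),A.max())
v,uu=np.where(m); save("w9",cv2.resize(f["color"][max(0,v.min()-10):v.max()+10,uu.min()-20:uu.max()+20],None,fx=3,fy=3))
E
```

```text
stop [([0.6104, -0.2038, 0.0468], 0.79), ([0.5516, -0.1904, 0.0486], 0.87)]
-50.0 0 
-47.0 144 0.0494
-44.0 192 0.0494
-41.0 191 0.0494
-38.0 178 0.0494
-35.0 150 0.0492
-32.0 188 0.0493
-29.0 183 0.0493
-26.0 139 0.0493
-23.0 184 0.0493
-20.0 141 0.0494
-17.0 180 0.0494
-14.0 233 0.0502
-11.0 144 0.0604
-8.0 187 0.0593
-5.0 136 0.058
-2.0 137 0.0571
1.0 137 0.0495
4.0 134 0.0493
7.0 172 0.0494
10.0 137 0.0494
13.0 135 0.0494
16.0 167 0.0494
19.0 138 0.0494
22.0 133 0.0494
25.0 146 0.0496
28.0 154 0.0495
31.0 137 0.0495
34.0 131 0.0495
37.0 141 0.0495
40.0 134 0.0495
43.0 146 0.0495
46.0 136 0.0493
49.0 134 0.0495
52.0 125 0.0495
55.0 127 0.0494
58.0 128 0.0495
61.0 273 0.0581
64.0 142 0.0596
67.0 136 0.0595
70.0 132 0.0595
73.0 132 0.0596
76.0 129 0.0595
79.0 12 0.0586
82.0 0 
ends -0.046212518942265385 0.07951124035735009
```

View pics/w9.png

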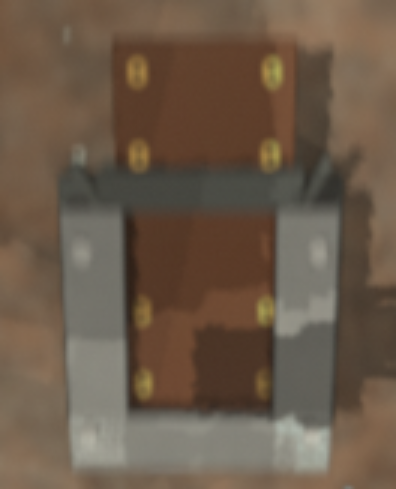

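The picture shows the plate flat in the grey holder. From the plate's end to the holder's back measures 125.7 mm against a nominal 126 mm, so it is home, and the gripper is clear.

```bash
python3 -c "
from plant import *
print(job_done())"
```

```text
the job is handed in; nothing more can be done
None
```

The plate lies flat and fully home against the stop in the grey holder, released with the gripper clear, and the job was handed in at about 29 s with no verdict returned; the bystanders were not re-checked afterwards.

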